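Take the worn cup wheel off the flat grinder

TASK

The cup wheel on the grinding machine is worn and has to come off: its spindle nut has a left-hand thread, so undo it by turning it clockwise, unscrew it completely and put it in the empty dish. Then lift the wheel off the spindle and lay it gently on the rubber mat, abrasive rim upwards and wholly on the mat. The wheel is brittle, do not drop or knock it, and leave the other things on the bench where they are.

Things in the scene. Friction and masses are not known exactly. Their poses are not given: they have to be found in the camera images.
- machine: flat grinding machine, fixed: round grey tub 290 mm across, splash pan's rim 136 mm and its floor 90 mm above the bench; black control box on its own -x side, reaching 172 mm from the axis. Origin on the bench under the vertical spindle axis, z up. Drive flange (the wheel's seat) 72 mm across, top at z 118 mm; above it a plain 30 mm register up to z 150 mm, then the thread.
- spindle_top (a point): centre of the spindle's upper end, 186 mm above the bench, hidden in the nut at the start. The spindle is locked against turning. Its threaded end is 29 mm across, z 150 to 186 mm, with a coarse two-start left-hand thread, lead 18 mm per turn.
- nut: spindle nut: steel hexagon cap nut, 46 mm across flats, 53 across corners, on a round flange 62 mm across and 6 mm thick; 0.28 kg. Origin at the centre of its underside, z up; +x points square at a flat (others every 60 degrees). Starts on the wheel's hub, underside 150 mm above the bench. Clockwise from above it climbs 2.9 mm per rad and stays where left; anticlockwise it only tightens.
- nut_top (a point): centre of the nut's closed top, 48 mm above its underside (a dome 4 mm higher). The whole nut stands above the wheel's rim. After about 2.4 rad (140 degrees) clockwise in all the nut has left the thread and lifts straight up off the spindle, needing 36 mm more to clear its end.
- wheel: cup wheel, aluminium, dull abrasive ring on the rim: 134 mm across, 32 mm high, a shallow straight cup open at the top, 114 mm across inside, floor 12 mm thick. Round hub in its middle, 46 mm across, level with the rim, 34 mm bore. 0.55 kg. Origin at the centre of its underside, z up. Starts on the flange, rim top 150 mm above the bench. Grip it by the hub, fingers down inside the cup.
- mat: black rubber mat on the bench, 210 x 210 mm, 4 mm thick, fixed; to the left or right of the machine. Origin at the centre of its underside, x and y along its sides.
- dish: the empty white square dish on the bench, on the other side of the machine: 140 x 140 mm outside, walls 26 mm high and 4 mm thick, floor 4 mm thick, 0.45 kg, loose. Origin at the centre of its underside, x and y along its sides.
- stones: bystander: white tray of rough turquoise stones, 120 x 160 mm, 30 mm high, loose. Origin at the centre of its underside.
- dresser: bystander: grey wheel-dressing stick, 150 x 28 x 25 mm, lying beyond the machine. Origin at the centre of its underside, x along it.
- paste: bystander: white jar of polishing paste with black lid, 68 mm across, 75 mm high. Origin at the centre of its underside.
- brush: bystander: hand brush about 190 mm long, lying on the robot's right. Origin near its middle, on its underside.
Mind the look-alikes: they are no part of the job. What is shaped like the nut but pink or red is not meant.

How it is judged:
On the way, in this order (a step that is already met when the one before it is completed fails the run):
1. the nut has climbed at least 5 mm up its thread, still upright on the spindle axis (z of nut in the frame of machine above 0.155 m and horizontal distance between nut and machine below 0.006 m and angle between nut's own z axis and vertical below 0.15 rad), for 0.05 s.
2. the nut lies in the dish, let go, the wheel still on its seat (x of nut in the frame of dish between -0.06 and 0.06 m and y of nut in the frame of dish between -0.06 and 0.06 m and z of nut in the frame of dish below 0.045 m and contact force between nut and the fingers below 0.1 N and distance between wheel and machine below 0.124 m), for 0.2 s.
At the end, for the whole second after the job is handed in: Nut at rest in the standing dish (origin within 60 mm of the dish's centre along each side, under 45 mm above its underside); wheel at rest flat on the mat (0.06 rad), rim up, wholly on the mat (centre within 38 mm of the mat's centre along each side) (x of nut in the frame of dish between -0.06 and 0.06 m and y of nut in the frame of dish between -0.06 and 0.06 m and z of nut in the frame of dish below 0.045 m and height (world z) of dish below 0.004 m and x of wheel in the frame of mat between -0.038 and 0.038 m and y of wheel in the frame of mat between -0.038 and 0.038 m and z of wheel in the frame of mat below 0.008 m and angle between wheel's own z axis and vertical below 0.06 rad and linear speed of each of wheel, nut below 0.02 m/s); the robot touches nothing.
It fails at once if the wheel is dropped or knocked (over 60 N against the mat, the bench, the machine or the dish) (contact force between wheel and mat above 60 N or contact force between wheel and table above 60 N or contact force between wheel and dish above 60 N or contact force between wheel and machine above 60 N).
It fails at once if a bystander is moved more than 20 mm (distance of any of stones, dresser, paste, brush from where it was at the start of the episode above 0.02 m).
It also fails if it takes over 61 s, if anything falls off the work surface, if the arm or the gripper's body presses on something with over 40 N, if the wrist force passes 120 N, or if a joint passes its speed limit or range.

ROBOT

A 6-joint arm with a two-finger parallel gripper is mounted at the origin on the work surface. World frame = base frame: x ahead of the robot, y to its left, z up, the work surface at z = 0. Lengths are in m, angles in rad, forces in N, time in s.
With the tool pointing down it reaches from about 0.375 to 0.975 m from the base axis. Payload 3.8 kg.
Tool frame: the origin (TCP) lies midway between the tips of the shut fingers; the grasp point (between the pads) lies 19 mm behind it; z points along the fingers, y is the line along which they close (so a half turn about z gives the same grasp; the last joint's range is limited). The gripper opens to 85 mm and grips with 20 to 120 N. Pads are 22 mm wide; open, the fingers measure 114 mm over their backs; the gripper's body (76 mm by 85 mm) begins 54 mm behind the grasp point. The pads swing forward as they close: fully open they stand 13 mm farther back than shut.
Start: joints at [1.311, 0.264, 1.604, -0, 1.274, -0.037], TCP at [0.149, 0.658, 0.231] pointing down, gripper open.
Joint ranges: [-2.63, 2.63], [-0.94, 2.18], [0.31, 2.57], [-1.31, 4.45], [0, 2.66], [-2.55, 2.55]. Speed limits (rad/s): [2.57, 2.57, 3.14, 3.14, 3.14, 3.14].

INTERFACE

Orientations are given as a rotation vector (axis times angle).
In Python, from workcell import status, read_camera, workorder, masks_of gives the robot as it stands.
- The arm moves only by the tool drive_tool, never from a script. Its argument "rows" is a list of rows, each a list of 7 numbers: the turn, a rotation vector about the tool's x, y, z in degrees, then the shift along the tool's x, y, z in m, then the opening, from 0 (shut) to 1 (fully open). In form: [[ax, ay, az, tx, ty, tz, claw], ...]. A call has 1 to 8 rows; each row shifts and turns the commanded pose from where the row before left it, along the tool's axes as they then stand; what a row does not reach is not made up. A row lasts 1/12 s, in which the tool goes at most 41.7 mm and 7.16 degrees, less where a joint would pass 70% of its speed; a pose out of reach is approached as far as the arm can. A call is refused whole if a number of a shift passes 0.0417 or a number of a turn 7.16, either way. A call with a gripper value outside its range is refused whole. The fingers move at their own pace and stop on an object; "force" is the grip in N (left out, the last holds). Time passes only in rows, so rows that do not move let the fingers close. It gives the time, the measured TCP pose, the force, the opening and the grip force at its end, in the units of the state.
- status.read_state(): the state, without advancing time (a new reading comes with each control period).
- read_camera(name): name is "side" or "top"; returns a dict with "color" (480x640x3 uint8, red, green, blue), "intrinsics" (3x3 intrinsics, pixels), "world_from_camera" (4x4, takes a point from camera to world coordinates). Camera axes: x right, y up, looking along -z (the intrinsics and any distortion apply to the point x, -y, -z); pixel columns grow to the right and rows downward; lengths in m; the calibration is good to about 2 mm. A picture is of the moment at which its call begins. There is no depth.
- workorder.finish_job(): hands the job in; it is judged then, once.
Trained networks look in a picture, given as the dict that the camera call returned (one of the last four; its "shot" number tells which), for a name from the list of things; names that differ only in an ending like _2 or _b are one class to them, and where a whole thing is asked for, a point or a joint stands for the part that bears it (a point fixed in the world has none). Each returns a list of dicts, best first, with "score" (0 to 1); they miss things now and then, are a little off and sometimes report something else, mostly with a low value. They report only what shows in the picture. A call takes as long as a camera call. They do not tell look-alikes from the thing itself.
- masks_of(picture, name): "mask" (480x640 bool, what is visible of it) and "bbox" ([left, top, right, bottom] in pixels, round what is visible of it).
The state is a dict: "time": time; "q": joint angles; "joint_vel": joint speeds; "joint_torque": joint torques, N m; "tool_pos": TCP position; "tcp_rot": TCP orientation; "wrist_force": force on the tool from outside, world axes, zero at the start; "torque": the same for the moment, N m; "width": opening from 0.0 (shut) to 1.0 (fully open); "grip_force": force on a finger pad.
Only numpy, scipy, OpenCV 4.12 (cv2) and the standard library are available. Lean on these libraries where they do the work, as an engineer would, in place of code of your own. Each camera call takes 0.05 s, during which the arm holds its last target. There are 200 camera calls.

## Working session

There is one attempt and no reset: what is moved stays moved. The work goes in short steps, Python scripts to look and compute and a tool call to move; the robot and the scene stay as the last step left them, time stands still between calls to the robot, and variables do not carry over. Pictures are saved under pics/ and viewed, at most 10 in all, crops included, and the job is handed in when it is done.

Besides the shell and the picture viewer there is one more tool, called after "Request:" in YAML: its name, and indented under it one key for each argument. drive_tool: Moves the arm, as the interface text tells. Its arguments: {"type":"object","properties":{"rows":{"type":"array"},"force":{"type":"number"}},"required":["rows"]}

```bash
mkdir -p pics
cat > h.py <<'E'
import numpy as np,cv2
from workcell import status,read_camera,workorder,masks_of
def ray(p,u,v):
    K=p["intrinsics"];T=np.array(p["world_from_camera"])
    d=np.linalg.inv(K)@[u,v,1];d=T[:3,:3]@[d[0],-d[1],-d[2]]
    return T[:3,3],d/np.linalg.norm(d)
def atz(p,u,v,z):
    o,d=ray(p,u,v);return o+d*(z-o[2])/d[2]
def tri(rs):
    A=0;b=0
    for o,d in rs:
        P=np.eye(3)-np.outer(d,d);A=A+P;b=b+P@o
    return np.linalg.solve(A,b)
def proj(p,X):
    T=np.array(p["world_from_camera"]);c=T[:3,:3].T@(np.array(X)-T[:3,3])
    w=p["intrinsics"]@[c[0],-c[1],-c[2]];return w[:2]/w[2]
def save(p,n): cv2.imwrite("pics/"+n,p["color"][:,:,::-1])
E
cat > a.py <<'E'
from h import *
np.set_printoptions(precision=3,suppress=True)
for c in("side","top"):
    p=read_camera(c);save(p,c+"0.png");np.savez(c+"0.npz",**p)
    print(c,p["world_from_camera"],p["intrinsics"][0])
    for n in("machine","nut","wheel","mat","dish","stones","dresser","paste","brush"):
        for r in masks_of(p,n)[:3]:
            ys,xs=np.nonzero(r["mask"]);print(n,round(r["score"],2),r["bbox"],xs.mean().round(1),ys.mean().round(1),len(xs))
s=status.read_state();print(s)
E
python3 a.py
```

```text
side [[ 0.927  0.236 -0.292  0.161]
 [-0.375  0.579 -0.724 -1.061]
 [-0.002  0.78   0.625  0.966]
 [ 0.     0.     0.     1.   ]] [539.761   0.    318.78 ]
machine 0.9 [233.7, 196.2, 349.1, 305.3] 290.6 253.3 7883
nut 0.97 [183.8, 216.2, 206.1, 238.4] 194.3 227.9 393
nut 0.91 [277.5, 201.2, 304.1, 231.2] 293.4 215.7 507
nut 0.91 [361.8, 207.4, 384.9, 231.2] 373.6 218.7 400
wheel 0.77 [269.9, 209.0, 319.0, 245.9] 293.9 230.6 1351
mat 0.6 [211.0, 183.1, 281.1, 226.3] 240.5 201.2 1735
mat 0.41 [376.0, 398.3, 435.2, 478.8] 406.3 445.8 1557
mat 0.2 [234.5, 195.5, 348.0, 306.7] 290.7 252.9 8053
dish 0.82 [303.2, 343.6, 370.6, 405.0] 336.1 372.4 3726
stones 0.56 [298.9, 171.5, 348.7, 201.4] 325.4 187.4 1202
dresser 0.65 [361.7, 241.8, 415.0, 260.6] 386.4 251.9 664
dresser 0.21 [280.0, 203.6, 306.9, 231.4] 293.4 215.9 531
paste 0.63 [396.4, 296.3, 432.9, 340.6] 412.3 318.0 1051
brush 0.7 [377.6, 397.5, 434.7, 479.2] 406.6 446.3 1453
top [[-0.022  0.98  -0.199  0.288]
 [-1.    -0.023 -0.004 -0.11 ]
 [-0.008  0.199  0.98   1.318]
 [ 0.     0.     0.     1.   ]] [533.12    0.    327.294]
machin
[... 422 characters left out ...]
24.9] 146.0 276.7 7072
dish 0.94 [402.5, 235.2, 473.6, 306.7] 437.7 271.5 3343
stones 0.63 [123.5, 151.8, 198.0, 205.5] 160.9 177.6 3158
dresser 0.97 [292.8, 135.5, 314.3, 190.7] 303.6 160.8 641
paste 0.81 [397.1, 166.2, 425.7, 202.6] 410.3 183.2 762
{'time': 1.0, 'q': array([ 1.311,  0.264,  1.604,  0.   ,  1.274, -0.037]), 'joint_vel': array([-0.001,  0.001, -0.001,  0.002,  0.002, -0.002]), 'joint_torque': array([  0.001, -51.51 , -36.773,   0.   ,   0.001,   0.   ]), 'tool_pos': array([0.149, 0.658, 0.231]), 'tcp_rot': array([-0.349, -3.122,  0.   ]), 'wrist_force': array([-0.137, -0.546, -0.651]), 'torque': array([ 0.   , -0.017, -0.042]), 'grip_force': 0.0, 'width': 1.0020411185700915}
```

View pics/top0.png

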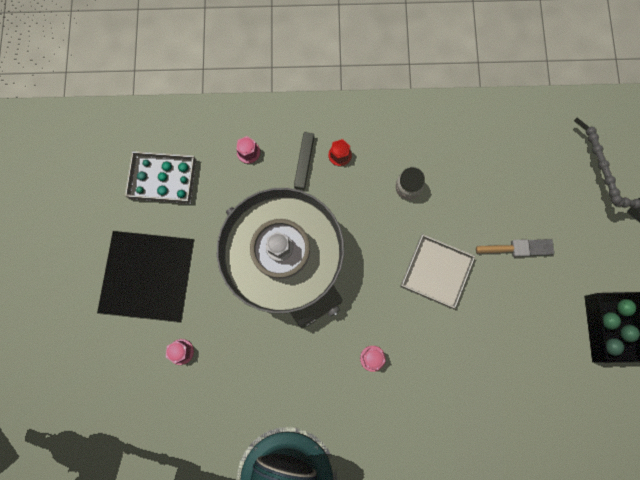

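View pics/side0.png

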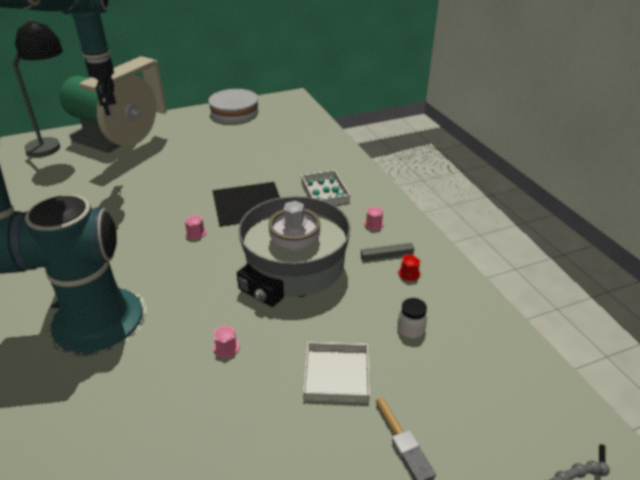

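Run:
```python
from h import *
t=np.load("top0.npz");s=np.load("side0.npz")
c=[cv2.resize(t["color"][205:290,235:320],(400,400),interpolation=3),cv2.resize(s["color"][185:270,250:335],(400,400),interpolation=3)]
cv2.imwrite("pics/crop0.png",np.hstack(c)[:,:,::-1])
```

```text
(no output)
```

View pics/crop0.png

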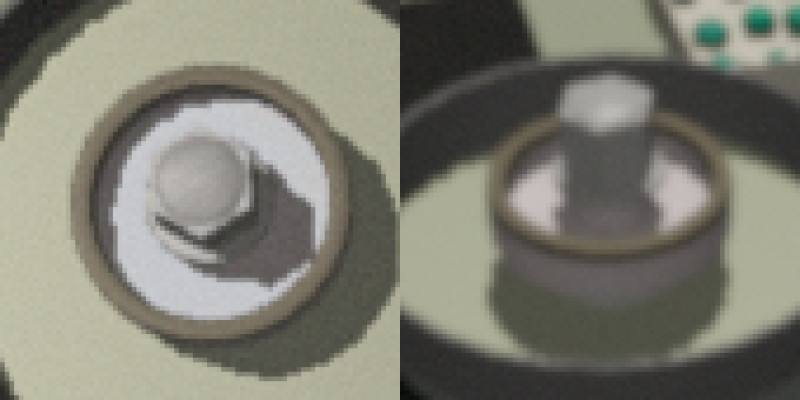

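The nut-like candidates in the top view are the grey one on the spindle (279,246), pink ones at (247,150), (179,351) and (373,358), and a red one at (340,153). I choose the grey one, and the close crop shows a steel hexagon on its flange in the cup wheel. The mat is left at (146,277), the dish right at (438,271), and the control box lies toward the robot at (318,308).

```bash
cat > m.py <<'E'
from h import *
from scipy.optimize import least_squares
np.set_printoptions(precision=4,suppress=True)
P={"top":dict(np.load("top0.npz")),"side":dict(np.load("side0.npz"))}
t,s=P["top"],P["side"]
# wheel rim: brown ellipse outer edge in crops, circle centre triangulated
def loc(c,u,v): # crop-> image px
    k=85/400.; return (235+(u+.5)*k-.5,205+(v+.5)*k-.5) if c=="top" else (250+(u-400+.5)*k-.5,185+(v+.5)*k-.5)
rimT=[loc("top",*q) for q in[(70,195),(348,200),(210,65),(215,338),(110,100),(308,100),(110,300),(310,298)]]
rimS=[loc("side",*q) for q in[(490,180),(728,180),(610,108),(608,255)]]
def f(x): # cx,cy,z,r
    r=[]
    for p,L in((t,rimT),(s,rimS)):
        for u,v in L:
            X=atz(p,u,v,x[2]);r.append(np.hypot(X[0]-x[0],X[1]-x[1])-x[3])
    return r
o=least_squares(f,[.5,0,.15,.067]);print("rim",o.x,np.abs(o.fun).max())
# nut top hex corners
hs=[loc("side",*q) for q in[(560,115),(605,131),(655,108),(652,88),(612,70),(566,80)]]
ht=[loc("top",*q) for q in[(150,192),(205,233),(255,198)]]
for z in(.190,.194,.198):
    A=np.array([atz(s,*q,z)[:2] for q in hs]);c=A.mean(0)
    print(z,"side c",c,np.degrees(np.arctan2(*(A-c).T[::-1])),np.hypot(*(A-c).T))
    B=np.array([atz(t,*q,z)[:2] for q in ht]);print("  top",np.degrees(np.arctan2(*(B-o.x[:2]).T[::-1])),np.hypot(*(B-o.x[:2]).T))
print(atz(t,278.8,245.2,.199),proj(t,[*o.x[:2],.198]),proj(s,[*o.x[:2],.198]))
# mat, dish corners
print("dome tri",tri([ray(t,*loc("top",200,170)),ray(s,*loc("side",608,98))]))
E
cat >> m.py <<'E'
for n,z in(("dish",.026),("mat",.004)):
    r=masks_of(read_camera("top"),n)[0]
    cs,_=cv2.findContours(r["mask"].astype(np.uint8),0,2);b=cv2.boxPoints(cv2.minAreaRect(max(cs,key=len)))
    W=np.array([atz(t,*q,z)[:2] for q in b]);e=W[1]-W[0];e2=W[2]-W[1]
    print(n,W.mean(0),np.hypot(*e),np.hypot(*e2),np.degrees(np.arctan2(e[1],e[0])))
    r=[r for r in masks_of(read_camera("side"),n)][:1]
    if n=="dish":
        ys,xs=np.nonzero(r[0]["mask"]);print("dish side z check",[tri([ray(t,*proj(t,[*W.mean(0),.026])),ray(s,(r[0]["bbox"][0]+r[0]["bbox"][2])/2,ys.mean())])])
E
python3 m.py
```

```text
rim [0.5201 0.0022 0.1457 0.0668] 0.001923788108685709
0.19 side c [0.5255 0.0137] [-170.4596 -113.3228  -41.8939    0.9526   65.8517  121.0704] [0.0297 0.0305 0.0269 0.0253 0.0275 0.0296]
  top [ 101.8745 -174.3738 -108.9862] [0.0232 0.0246 0.0269]
0.194 side c [0.5236 0.0082] [-170.4596 -113.3228  -41.8939    0.9526   65.8517  121.0704] [0.0295 0.0303 0.0268 0.0252 0.0273 0.0295]
  top [ 104.0911 -173.6585 -110.3415] [0.023  0.0254 0.0274]
0.198 side c [0.5217 0.0026] [-170.4596 -113.3228  -41.8939    0.9526   65.8517  121.0704] [0.0294 0.0301 0.0267 0.0251 0.0272 0.0293]
  top [ 106.3603 -172.9856 -111.6422] [0.0227 0.0262 0.028 ]
[ 0.5134 -0.0025  0.199 ] [276.6323 242.2442] [293.3505 205.7351]
dome tri [0.5221 0.0013 0.1994]
dish [ 0.4742 -0.3745] 0.14783425811544607 0.14660756900616587 -25.104822112304138
dish side z check [array([ 0.4763, -0.3781,  0.008 ])]
mat [0.4842 0.35  ] 0.2172753225203186 0.22153823504351067 -4.576906718465987
```

Request:
drive_tool:
  rows:
    - [0,0,-6,0,0,0,1]
    - [0,0,-6,0,0,0,1]
    - [0,0,-6,0,0,0,1]
    - [0,0,0,-0.0157,-0.0343,0,1]
    - [0,0,0,-0.0157,-0.0343,0,1]
    - [0,0,0,-0.0157,-0.0343,0,1]
    - [0,0,0,-0.0157,-0.0343,0,1]
    - [0,0,0,-0.0157,-0.0343,0,1]

```text
time: 2.07
tool_pos: [0.2434, 0.4932, 0.2313]
tcp_rot: [-0.145, 3.138, 0.0]
wrist_force: [1.0, 0.4, 0.1]
width: 1.0
grip_force: 0.0
```

Request:
drive_tool:
  rows:
    - [0,0,0,-0.0157,-0.0343,0,1]
    - [0,0,0,-0.0157,-0.0343,0,1]
    - [0,0,0,-0.0157,-0.0343,0,1]
    - [0,0,0,-0.0157,-0.0343,0,1]
    - [0,0,0,-0.0157,-0.0343,0,1]
    - [0,0,0,-0.0157,-0.0343,0,1]
    - [0,0,0,-0.0157,-0.0343,0,1]
    - [0,0,0,-0.0157,-0.0343,0,1]

```text
time: 2.73
tool_pos: [0.3936, 0.2313, 0.2317]
tcp_rot: [-0.144, 3.137, 0.001]
wrist_force: [0.9, 0.1, 0.2]
width: 0.999
grip_force: 0.0
```

Request:
drive_tool:
  rows:
    - [0,0,0,-0.0157,-0.0343,0,1]
    - [0,0,0,-0.0157,-0.0343,0,1]
    - [0,0,0,-0.0157,-0.0343,0,1]
    - [0,0,0,-0.0157,-0.0343,0,1]
    - [0,0,0,-0.0157,-0.0343,0,1]
    - [0,0,0,-0.0157,-0.0343,0,1]
    - [0,0,0,-0.0157,-0.0343,0,1]
    - [0,0,0,0,0,0,1]

```text
time: 3.4
tool_pos: [0.5273, -0.0016, 0.2317]
tcp_rot: [-0.136, 3.136, -0.005]
wrist_force: [-1.0, -0.2, -0.5]
width: 1.0
grip_force: 0.0
```

```bash
cat > g.py <<'E'
import sys
from h import *
from scipy.spatial.transform import Rotation as R
def go(x,y,z):
    s=status.read_state();M=R.from_rotvec(s["tcp_rot"]).as_matrix();d=np.array([x,y,z])-s["tool_pos"]
    print("t %.2f q6 %.3f yaz %.2f tilt %.4f pos"%(s["time"],s["q"][5],np.degrees(np.arctan2(M[1,1],M[0,1])),M[2,2]),s["tool_pos"].round(4),"tool shift",(M.T@d).round(4),"w %.3f grip %.1f F"%(s["width"],s["grip_force"]),np.round(s["wrist_force"],1))
if __name__=="__main__": go(*map(float,sys.argv[1:4]))
E
python3 g.py .521 .0015 .163
python3 - <<'E'
from h import *
p=read_camera("side");s=p["color"][165:265,240:340]
q=read_camera("top");t=q["color"][195:295,230:330]
cv2.imwrite("pics/c1.png",np.hstack([cv2.resize(t,(400,400),interpolation=2),cv2.resize(s,(400,400),interpolation=2)])[:,:,::-1])
E
```

```text
t 3.40 q6 -1.705 yaz 94.96 tilt -1.0000 pos [ 0.5273 -0.0016  0.2317] tool shift [0.0062 0.0038 0.0687] w 1.000 grip 0.0 F [-1.  -0.2 -0.5]
```

View pics/c1.png

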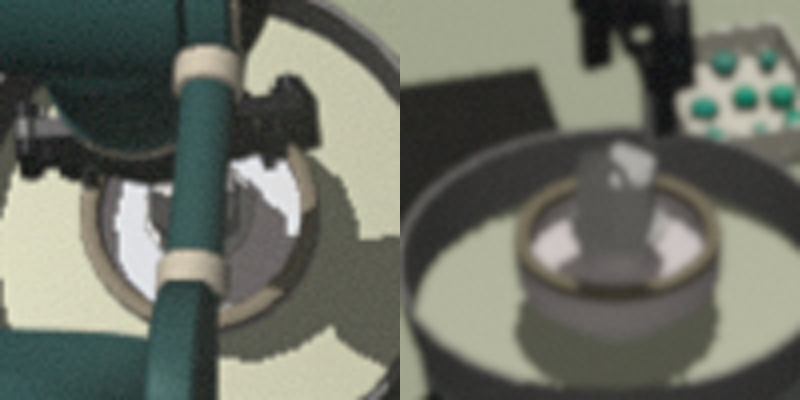

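The crops show the gripper above the wheel, with its finger tips near side pixels (290,180) and (307,197). I'll check those against the projected tip positions before descending.

Run:
```python
from h import *
p=read_camera("side");q=read_camera("top")
for X in([.527,.045,.245],[.527,-.045,.245],[.527,-.0016,.2317],[.521,.0015,.198]): print(X,proj(p,X).round(1),proj(q,X).round(1))
s=p["color"][140:240,240:340];np.savez("side1.npz",**p)
cv2.imwrite("pics/c2.png",cv2.resize(s,(600,600),interpolation=2)[:,:,::-1])
```

```text
[0.527, 0.045, 0.245] [289.5 180.8] [253.6 234.9]
[0.527, -0.045, 0.245] [302.1 199.2] [297.2 233.9]
[0.527, -0.0016, 0.2317] [296.1 194.7] [276.8 235.7]
[0.521, 0.0015, 0.198] [293.8 205.8] [277.  241.8]
```

View pics/c2.png

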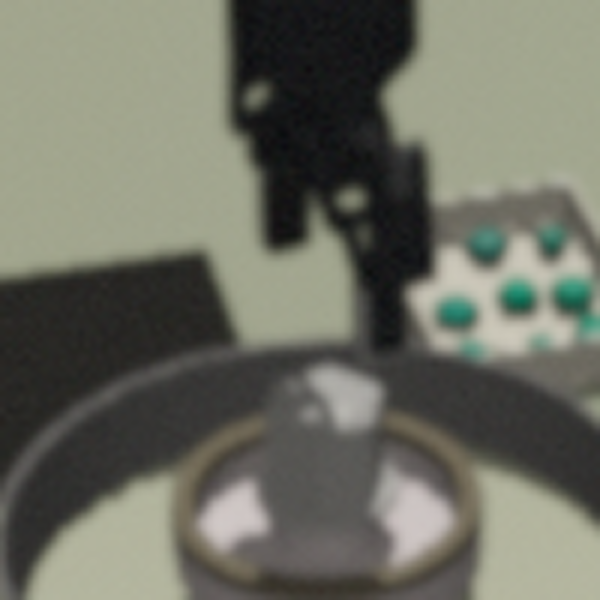

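Request:
drive_tool:
  rows:
    - [0,0,0,0.0062,0.0038,0,1]
    - [0,0,0,0,0,0,1]
    - [0,0,0,0,0,0.02,1]
    - [0,0,0,0,0,0.02,1]
    - [0,0,0,0,0,0.02,1]
    - [0,0,0,0,0,0.009,1]
    - [0,0,0,0,0,0,1]
    - [0,0,0,0,0,0,1]

```text
time: 4.27
tool_pos: [0.5174, 0.0077, 0.1623]
tcp_rot: [0.145, -3.137, -0.0]
wrist_force: [1.0, 0.8, 0.3]
width: 1.001
grip_force: 0.0
```

```bash
python3 g.py .521 .0015 .163
```

```text
t 4.27 q6 -1.697 yaz 95.30 tilt -1.0000 pos [0.5174 0.0077 0.1623] tool shift [-0.003  -0.0065 -0.0007] w 1.001 grip 0.0 F [1.  0.8 0.3]
```

Request:
drive_tool:
  rows:
    - [0,0,0,-0.003,-0.0065,0,1]
    - [0,0,0,0,0,0,1]
    - [0,0,0,0,0,0,0.7]
    - [0,0,0,0,0,0,0.5]
    - [0,0,0,0,0,0,0.4]
    - [0,0,0,0,0,0,0.2]
    - [0,0,0,0,0,0,0.2]
    - [0,0,0,0,0,0,0.2]
  force: 50

```text
time: 4.93
tool_pos: [0.5221, 0.0007, 0.1631]
tcp_rot: [-0.143, 3.137, -0.001]
wrist_force: [0.2, -1.1, 4.3]
width: 0.538
grip_force: 51.5
```

```bash
python3 g.py .521 .0015 .163
```

```text
t 4.93 q6 -1.708 yaz 95.23 tilt -1.0000 pos [0.5221 0.0007 0.1631] tool shift [0.001  0.0009 0.0001] w 0.538 grip 51.5 F [ 0.2 -1.1  4.3]
```

Request:
drive_tool:
  rows:
    - [0,0,3,0,0,-0.00015,0.2]
    - [0,0,5,0,0,-0.00025,0.2]
    - [0,0,6,0,0,-0.0003,0.2]
    - [0,0,6,0,0,-0.0003,0.2]
    - [0,0,6,0,0,-0.0003,0.2]
    - [0,0,6,0,0,-0.0003,0.2]
    - [0,0,4,0,0,-0.0002,0.2]
    - [0,0,0,0,0,0,0.2]
  force: 70

```text
time: 5.6
tool_pos: [0.5209, 0.0004, 0.1637]
tcp_rot: [-0.836, -3.027, 0.002]
wrist_force: [-1.5, -2.0, 0.8]
width: 0.529
grip_force: 71.1
```

```bash
python3 g.py .521 .0015 .163;python3 -c "
from workcell import status;print(status.read_state()['torque'])"
```

```text
t 5.60 q6 -1.078 yaz 59.14 tilt -1.0000 pos [5.209e-01 4.000e-04 1.637e-01] tool shift [0.0004 0.001  0.0007] w 0.529 grip 71.1 F [-1.5 -2.   0.8]
[-0.36723809  0.26595607 -0.04075102]
```

Request:
drive_tool:
  rows:
    - [0,0,6,0,0,-0.0003,0.2]
    - [0,0,6,0,0,-0.0003,0.2]
    - [0,0,6,0,0,-0.0003,0.2]
    - [0,0,6,0,0,-0.0003,0.2]
    - [0,0,6,0,0,-0.0003,0.2]
    - [0,0,6,0,0,-0.0003,0.2]
    - [0,0,6,0,0,-0.0003,0.2]
    - [0,0,0,0,0,0,0.2]

```text
time: 6.27
tool_pos: [0.5199, -0.0008, 0.1657]
tcp_rot: [-1.865, -2.527, 0.008]
wrist_force: [-4.9, -6.4, 3.5]
width: 0.53
grip_force: 71.5
```

Request:
drive_tool:
  rows:
    - [0,0,6,0,0,-0.0003,0.2]
    - [0,0,6,0,0,-0.0003,0.2]
    - [0,0,6,0,0,-0.0003,0.2]
    - [0,0,6,0,0,-0.0003,0.2]
    - [0,0,6,0,0,-0.0003,0.2]
    - [0,0,4,0,0,-0.0002,0.2]
    - [0,0,0,0,0,0,0.2]
    - [0,0,0,0,0,0,0.2]

```text
time: 6.93
tool_pos: [0.519, -0.0013, 0.1671]
tcp_rot: [-2.519, -1.878, 0.011]
wrist_force: [-6.6, -8.2, 2.7]
width: 0.534
grip_force: 71.3
```

```bash
python3 g.py .521 .0015 .163;python3 -c "
from workcell import status;print(status.read_state()['torque'])"
```

```text
t 6.93 q6 0.244 yaz -16.59 tilt -1.0000 pos [ 0.519  -0.0013  0.1671] tool shift [0.0033 0.0011 0.004 ] w 0.534 grip 71.3 F [-6.6 -8.2  2.7]
[-1.37188424  1.04241612  0.09745536]
```

Request:
drive_tool:
  rows:
    - [0,0,0,-0.001,-0.0005,-0.0005,0.2]
    - [0,0,6,-0.001,-0.0005,-0.0006,0.2]
    - [0,0,6,0,0,-0.0004,0.2]
    - [0,0,6,0,0,-0.0004,0.2]
    - [0,0,6,0,0,-0.0004,0.2]
    - [0,0,5,0,0,-0.0003,0.2]
    - [0,0,0,0,0,0,0.2]
    - [0,0,0,0,0,0,0.2]

```text
time: 7.6
tool_pos: [0.5179, -0.0011, 0.1691]
tcp_rot: [-2.907, -1.188, 0.007]
wrist_force: [-4.8, -2.2, -2.8]
width: 0.534
grip_force: 71.3
```

```bash
python3 g.py .521 .0015 .163;python3 -c "
from workcell import status;print(status.read_state()['torque'])"
```

```text
t 7.60 q6 0.745 yaz -45.54 tilt -1.0000 pos [ 0.5179 -0.0011  0.1691] tool shift [0.004  0.0003 0.006 ] w 0.534 grip 71.3 F [-4.8 -2.2 -2.8]
[-0.56000472  0.77110469 -0.04966713]
```

Request:
drive_tool:
  rows:
    - [0,0,6,0,0,-0.0003,0.2]
    - [0,0,6,0,0,-0.0003,0.2]
    - [0,0,0,0,0,-0.001,0.2]
    - [0,0,0,0,0,-0.002,0.2]
    - [0,0,0,0,0,-0.002,0.2]
    - [0,0,0,0,0,-0.002,0.2]
    - [0,0,0,0,0,0,0.2]

```text
time: 8.18
tool_pos: [0.5183, -0.0008, 0.1773]
tcp_rot: [-3.016, -0.877, 0.006]
wrist_force: [-7.0, -2.7, -2.2]
width: 0.531
grip_force: 72.1
```

```bash
python3 g.py .521 .0015 .163
```

```text
t 8.18 q6 0.956 yaz -57.58 tilt -1.0000 pos [ 0.5183 -0.0008  0.1773] tool shift [ 0.0036 -0.0004  0.0143] w 0.531 grip 72.1 F [-7.  -2.7 -2.2]
```

Request:
drive_tool:
  rows:
    - [0,0,0,0,0,-0.01,0.2]
    - [0,0,0,0,0,-0.015,0.2]
    - [0,0,0,0,0,-0.015,0.2]
    - [0,0,0,0,0,-0.01,0.2]
    - [0,0,0,0,0,0,0.2]
    - [0,0,0,0,0,0,0.2]

```text
time: 8.68
tool_pos: [0.5215, -0.0006, 0.2297]
tcp_rot: [3.017, 0.873, 0.007]
wrist_force: [0.5, 0.3, -2.6]
width: 0.528
grip_force: 72.2
```

```bash
python3 g.py .4745 -.376 .1
```

```text
t 8.68 q6 0.958 yaz -57.71 tilt -1.0000 pos [ 0.5215 -0.0006  0.2297] tool shift [-0.2407  0.292   0.1294] w 0.528 grip 72.2 F [ 0.5  0.3 -2.6]
```

Request:
drive_tool:
  rows:
    - [0,0,0,-0.012,0.0146,0,0.2]
    - [0,0,0,-0.0219,0.02655,0,0.2]
    - [0,0,0,-0.0219,0.02655,0,0.2]
    - [0,0,0,-0.0219,0.02655,0,0.2]
    - [0,0,0,-0.0219,0.02655,0,0.2]
    - [0,0,0,-0.0219,0.02655,0,0.2]
    - [0,0,0,-0.0219,0.02655,0,0.2]
    - [0,0,0,-0.0219,0.02655,0,0.2]

```text
time: 9.35
tool_pos: [0.4863, -0.2598, 0.2269]
tcp_rot: [-3.017, -0.873, 0.001]
wrist_force: [0.3, -0.1, -2.7]
width: 0.533
grip_force: 72.2
```

Request:
drive_tool:
  rows:
    - [0,0,0,-0.0219,0.02655,0,0.2]
    - [0,0,0,-0.0219,0.02655,0,0.2]
    - [0,0,0,-0.0219,0.02655,0,0.2]
    - [0,0,0,-0.0099,0.012,0.01,0.2]
    - [0,0,0,0,0,0.03,0.2]
    - [0,0,0,0,0,0.03,0.2]
    - [0,0,0,0,0,0.03,0.2]
    - [0,0,0,0,0,0.02,0.2]

```text
time: 10.02
tool_pos: [0.47, -0.3745, 0.1033]
tcp_rot: [-3.013, -0.871, 0.004]
wrist_force: [0.0, 1.1, -3.1]
width: 0.534
grip_force: 72.2
```

Request:
drive_tool:
  rows:
    - [0,0,0,0,0,0.01,0.2]
    - [0,0,0,0,0,0,0.2]
    - [0,0,0,0,0,0,0.2]

```text
time: 10.27
tool_pos: [0.4719, -0.3759, 0.0975]
tcp_rot: [-3.017, -0.872, 0.001]
wrist_force: [-0.8, -0.6, -1.9]
width: 0.531
grip_force: 72.2
```

```bash
python3 g.py .4745 -.376 .019
python3 - <<'E'
from h import *
p=read_camera("side");q=read_camera("top");save(p,"x.png")
cv2.imwrite("pics/c3.png",np.hstack([cv2.resize(q["color"][200:340,370:510],(400,400)),cv2.resize(p["color"][290:430,270:410],(400,400))])[:,:,::-1])
E
```

```text
t 10.27 q6 0.294 yaz -57.74 tilt -1.0000 pos [ 0.4719 -0.3759  0.0975] tool shift [0.0022 0.0016 0.0785] w 0.531 grip 72.2 F [-0.8 -0.6 -1.9]
```

View pics/c3.png

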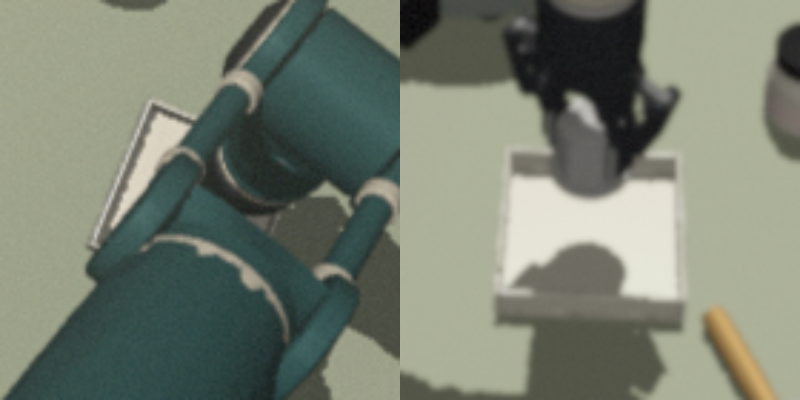

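The nut hangs upright in the gripper above the dish. In the side crop its underside is near (590,190), which will come down near the dish centre (592,235). I lower it and let go.

Request:
drive_tool:
  rows:
    - [0,0,0,0.002,0.0015,0.02,0.2]
    - [0,0,0,0,0,0.025,0.2]
    - [0,0,0,0,0,0.02,0.2]
    - [0,0,0,0,0,0.008,0.2]
    - [0,0,0,0,0,0.003,0.2]
    - [0,0,0,0,0,0.001,0.2]
    - [0,0,0,0,0,0,0.2]
    - [0,0,0,0,0,0,0.2]

```text
time: 11.03
tool_pos: [0.4757, -0.3776, 0.023]
tcp_rot: [3.015, 0.871, 0.003]
wrist_force: [0.2, -0.4, -2.9]
width: 0.532
grip_force: 72.2
```

```bash
python3 g.py .4745 -.376 .018
```

```text
t 11.03 q6 0.296 yaz -57.76 tilt -1.0000 pos [ 0.4757 -0.3776  0.023 ] tool shift [-0.0002 -0.0021  0.005 ] w 0.532 grip 72.2 F [ 0.2 -0.4 -2.9]
```

Request:
drive_tool:
  rows:
    - [0,0,0,0,0,0.002,0.2]
    - [0,0,0,0,0,0.002,0.2]
    - [0,0,0,0,0,0,0.2]
    - [0,0,0,0,0,0,0.62]
    - [0,0,0,0,0,0,0.72]
    - [0,0,0,0,0,0,0.72]
    - [0,0,0,0,0,0,0.72]
    - [0,0,0,0,0,0,0.72]

```text
time: 11.7
tool_pos: [0.4747, -0.3768, 0.0174]
tcp_rot: [3.018, 0.872, 0.0]
wrist_force: [-0.3, 0.3, 0.0]
width: 0.717
grip_force: 0.0
```

Request:
drive_tool:
  rows:
    - [0,0,0,0,0,-0.005,0.72]
    - [0,0,0,0,0,-0.02,0.72]
    - [0,0,0,0,0,-0.04,0.72]
    - [0,0,0,0,0,-0.04,0.72]
    - [0,0,0,0,0,-0.04,0.72]
    - [0,0,0,0,0,-0.04,0.72]
    - [0,0,0,0,0,-0.03,0.72]
    - [0,0,0,0,0,0,0.72]

```text
time: 12.37
tool_pos: [0.4781, -0.3797, 0.2422]
tcp_rot: [3.006, 0.869, 0.013]
wrist_force: [0.9, -0.7, 1.2]
width: 0.719
grip_force: 0.0
```

```bash
python3 g.py .521 -.0005 .231
python3 - <<'E'
from h import *
p=read_camera("side");q=read_camera("top");save(p,"x.png")
cv2.imwrite("pics/c4.png",np.hstack([cv2.resize(p["color"][170:310,220:360],(400,400)),cv2.resize(p["color"][290:430,270:410],(400,400))])[:,:,::-1])
for r in masks_of(q,"wheel")[:1]:print(r["bbox"],r["score"])
E
```

```text
t 12.37 q6 0.296 yaz -57.76 tilt -0.9999 pos [ 0.4781 -0.3797  0.2422] tool shift [ 0.2385 -0.298   0.0079] w 0.719 grip 0.0 F [ 0.9 -0.7  1.2]
[248.6, 216.0, 307.1, 278.0] 0.56
```

View pics/c4.png

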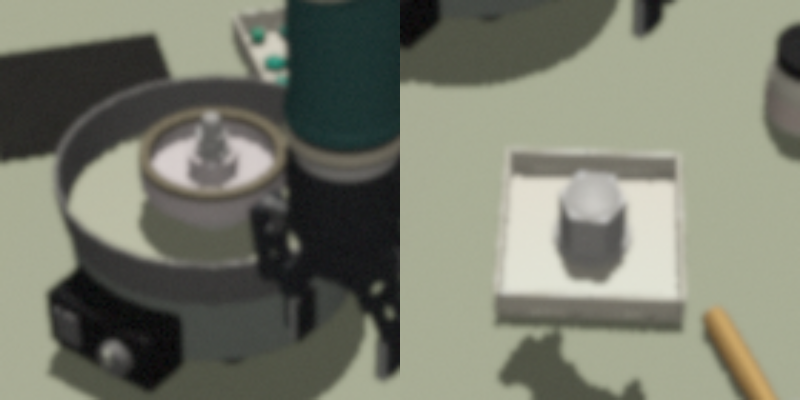

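Request:
drive_tool:
  rows:
    - [0,0,0,0.0119,-0.0146,0,0.72]
    - [0,0,0,0.0216,-0.0266,0,0.72]
    - [0,0,0,0.0216,-0.0266,0,0.72]
    - [0,0,0,0.0216,-0.0266,0,0.72]
    - [0,0,0,0.0216,-0.0266,0,0.72]
    - [0,0,0,0.0216,-0.0266,0,0.72]
    - [0,0,0,0.0216,-0.0266,0,0.72]
    - [0,0,0,0.0216,-0.0266,0,0.72]

```text
time: 13.18
tool_pos: [0.5036, -0.1177, 0.2294]
tcp_rot: [-3.016, -0.871, 0.006]
wrist_force: [-0.2, 0.2, 0.3]
width: 0.719
grip_force: 0.0
```

Request:
drive_tool:
  rows:
    - [0,0,0,0.0216,-0.0266,0,0.72]
    - [0,0,0,0.0216,-0.0266,0,0.72]
    - [0,0,0,0.0216,-0.0266,0,0.72]
    - [0,0,0,0.0119,-0.0146,0,0.72]
    - [0,0,0,0,0,0,0.72]
    - [0,0,0,0,0,0,0.72]
    - [0,0,0,0,0,0,0.72]
    - [0,0,0,0,0,0,0.72]

```text
time: 13.85
tool_pos: [0.5192, -0.0, 0.2311]
tcp_rot: [-3.018, -0.87, 0.003]
wrist_force: [-0.9, -0.7, 0.2]
width: 0.722
grip_force: 0.0
```

```bash
python3 g.py .52 .001 .165
```

```text
t 13.85 q6 0.962 yaz -57.83 tilt -1.0000 pos [ 0.5192 -0.      0.2311] tool shift [ 0.0013 -0.0004  0.0661] w 0.722 grip 0.0 F [-0.9 -0.7  0.2]
```

Request:
drive_tool:
  rows:
    - [0,0,0,0.0013,-0.0004,0.02,0.72]
    - [0,0,0,0,0,0.025,0.72]
    - [0,0,0,0,0,0.02,0.72]
    - [0,0,0,0,0,0.008,0.72]
    - [0,0,0,0,0,0,0.72]
    - [0,0,0,0,0,0,0.72]

```text
time: 14.35
tool_pos: [0.5206, 0.0013, 0.1591]
tcp_rot: [-3.019, -0.87, 0.001]
wrist_force: [0.2, -0.1, -0.5]
width: 0.719
grip_force: 0.0
```

```bash
python3 g.py .52 .001 .131
```

```text
t 14.35 q6 0.964 yaz -57.84 tilt -1.0000 pos [0.5206 0.0013 0.1591] tool shift [-0.0007 -0.0001  0.0281] w 0.719 grip 0.0 F [ 0.2 -0.1 -0.5]
```

Request:
drive_tool:
  rows:
    - [0,0,0,0,0,0.008,0.72]
    - [0,0,0,0,0,0.006,0.72]
    - [0,0,0,0,0,0.005,0.72]
    - [0,0,0,0,0,0.004,0.72]
    - [0,0,0,0,0,0.003,0.72]
    - [0,0,0,0,0,0.002,0.72]
    - [0,0,0,0,0,0,0.72]
    - [0,0,0,0,0,0,0.72]

```text
time: 15.02
tool_pos: [0.5207, 0.0021, 0.131]
tcp_rot: [-3.018, -0.872, 0.0]
wrist_force: [-0.2, -0.5, -0.1]
width: 0.723
grip_force: 0.0
```

```bash
python3 g.py .52 .001 .131
```

```text
t 15.02 q6 0.964 yaz -57.76 tilt -1.0000 pos [0.5207 0.0021 0.131 ] tool shift [-0.0012  0.0006  0.    ] w 0.723 grip 0.0 F [-0.2 -0.5 -0.1]
```

Request:
drive_tool:
  rows:
    - [0,0,0,-0.001,0.0005,0,0.65]
    - [0,0,0,0,0,0,0.6]
    - [0,0,0,0,0,0,0.5]
    - [0,0,0,0,0,0,0.4]
    - [0,0,0,0,0,0,0.2]
    - [0,0,0,0,0,0,0.2]
    - [0,0,0,0,0,0,0.2]
  force: 40

```text
time: 15.6
tool_pos: [0.5203, 0.0013, 0.1317]
tcp_rot: [-3.018, -0.872, -0.001]
wrist_force: [-1.9, 0.6, 5.2]
width: 0.517
grip_force: 41.7
```

```bash
python3 g.py .52 .001 .131
```

```text
t 15.60 q6 0.963 yaz -57.77 tilt -1.0000 pos [0.5203 0.0013 0.1317] tool shift [-0.0004  0.      0.0007] w 0.517 grip 41.7 F [-1.9  0.6  5.2]
```

Request:
drive_tool:
  rows:
    - [0,0,0,0,0,0,0.2]
    - [0,0,0,0,0,0,0.2]
    - [0,0,0,0,0,-0.001,0.2]
    - [0,0,0,0,0,-0.003,0.2]
    - [0,0,0,0,0,-0.004,0.2]
    - [0,0,0,0,0,-0.004,0.2]
    - [0,0,0,0,0,0,0.2]
    - [0,0,0,0,0,0,0.2]
  force: 100

```text
time: 16.27
tool_pos: [0.5201, 0.0011, 0.143]
tcp_rot: [3.018, 0.872, -0.0]
wrist_force: [-1.4, 0.1, -5.3]
width: 0.497
grip_force: 102.1
```

```bash
python3 g.py .52 .001 .215; python3 -c "
from workcell import status;print(status.read_state()['torque'])"
```

```text
t 16.27 q6 0.962 yaz -57.77 tilt -1.0000 pos [0.5201 0.0011 0.143 ] tool shift [-0.0001  0.     -0.072 ] w 0.497 grip 102.1 F [-1.4  0.1 -5.3]
[0.01487161 0.0348011  0.01638128]
```

Request:
drive_tool:
  rows:
    - [0,0,0,0,0,-0.006,0.2]
    - [0,0,0,0,0,-0.01,0.2]
    - [0,0,0,0,0,-0.014,0.2]
    - [0,0,0,0,0,-0.016,0.2]
    - [0,0,0,0,0,-0.016,0.2]
    - [0,0,0,0,0,-0.014,0.2]
    - [0,0,0,0,0,-0.006,0.2]
    - [0,0,0,0,0,0,0.2]

```text
time: 16.93
tool_pos: [0.5218, 0.001, 0.228]
tcp_rot: [3.017, 0.872, 0.007]
wrist_force: [0.6, -0.2, -6.2]
width: 0.495
grip_force: 102.4
```

```bash
python3 g.py .484 .35 .225
python3 - <<'E'
from h import *
p=read_camera("side");save(p,"c5.png")
for n in("wheel","mat"):
  for r in masks_of(p,n)[:2]:print(n,r["bbox"],r["score"])
E
```

```text
t 16.93 q6 0.962 yaz -57.77 tilt -1.0000 pos [0.5218 0.001  0.228 ] tool shift [ 0.1542 -0.3154  0.0027] w 0.495 grip 102.4 F [ 0.6 -0.2 -6.2]
wheel [265.5, 176.3, 319.8, 213.1] 0.9
wheel [233.9, 201.6, 351.1, 305.9] 0.3
mat [210.6, 184.8, 272.4, 226.7] 0.9
```

View pics/c5.png

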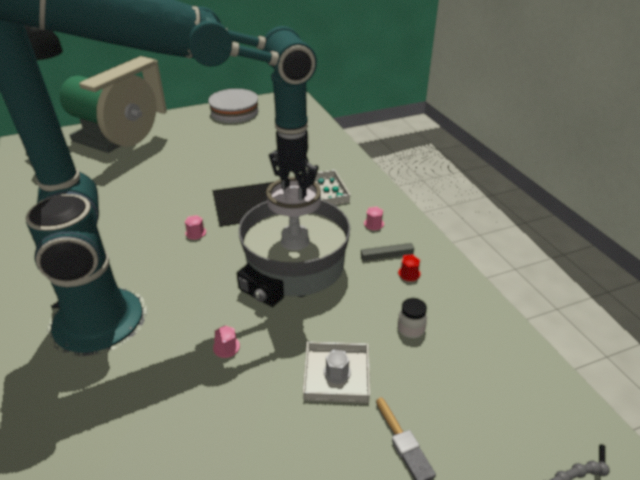

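Request:
drive_tool:
  rows:
    - [0,0,0,0.005,-0.01,0,0.2]
    - [0,0,0,0.0103,-0.0205,0,0.2]
    - [0,0,0,0.0125,-0.0254,0,0.2]
    - [0,0,0,0.0125,-0.0254,0,0.2]
    - [0,0,0,0.0125,-0.0254,0,0.2]
    - [0,0,0,0.0125,-0.0254,0,0.2]
    - [0,0,0,0.0125,-0.0254,0,0.2]
    - [0,0,0,0.0125,-0.0254,0,0.2]

```text
time: 17.75
tool_pos: [0.4976, 0.2057, 0.2237]
tcp_rot: [-3.018, -0.872, 0.004]
wrist_force: [0.8, 0.9, -5.0]
width: 0.496
grip_force: 102.5
```

Request:
drive_tool:
  rows:
    - [0,0,0,0.0125,-0.0254,0,0.2]
    - [0,0,0,0.0125,-0.0254,0,0.2]
    - [0,0,0,0.0125,-0.0254,0,0.2]
    - [0,0,0,0.0125,-0.0254,0,0.2]
    - [0,0,0,0.0103,-0.0205,0,0.2]
    - [0,0,0,0.005,-0.01,0,0.2]
    - [0,0,0,0,0,0,0.2]
    - [0,0,0,0,0,0,0.2]

```text
time: 18.42
tool_pos: [0.4829, 0.3505, 0.2239]
tcp_rot: [3.016, 0.874, -0.004]
wrist_force: [0.1, -0.3, -5.6]
width: 0.499
grip_force: 102.7
```

Request:
drive_tool:
  rows:
    - [0,0,0,0,0,0.012,0.2]
    - [0,0,0,0,0,0.025,0.2]
    - [0,0,0,0,0,0.03,0.2]
    - [0,0,0,0,0,0.03,0.2]
    - [0,0,0,0,0,0.03,0.2]
    - [0,0,0,0,0,0.025,0.2]
    - [0,0,0,0,0,0.012,0.2]
    - [0,0,0,0,0,0,0.2]

```text
time: 19.08
tool_pos: [0.4808, 0.3472, 0.0564]
tcp_rot: [3.016, 0.869, -0.013]
wrist_force: [-1.1, -0.9, -5.4]
width: 0.499
grip_force: 102.5
```

```bash
python3 g.py .484 .35 .018
python3 - <<'E'
from h import *
p=read_camera("side");save(p,"c6.png")
cv2.imwrite("pics/c6.png",cv2.resize(p["color"][140:260,180:340],(800,600))[:,:,::-1])
E
```

```text
t 19.08 q6 1.593 yaz -57.85 tilt -1.0000 pos [0.4808 0.3472 0.0564] tool shift [ 0.0045 -0.0007  0.0384] w 0.499 grip 102.5 F [-1.1 -0.9 -5.4]
```

View pics/c6.png

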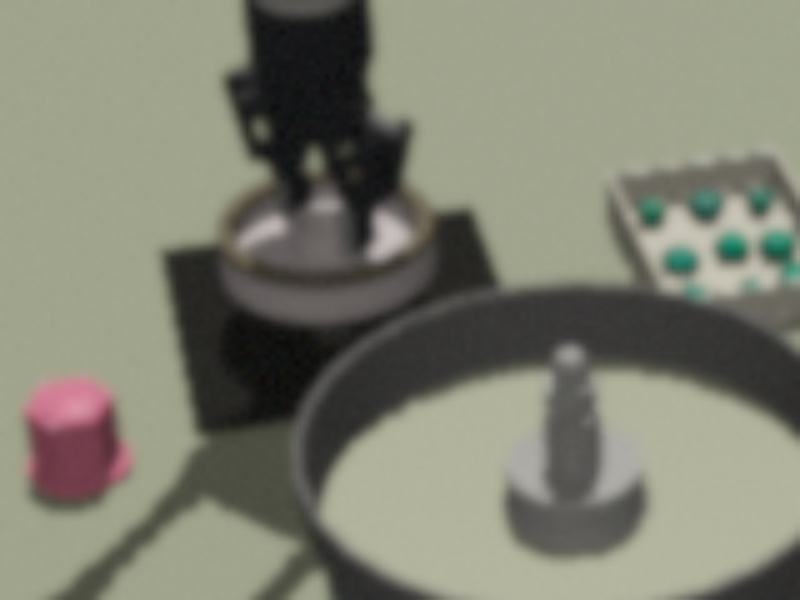

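The wheel hangs level above the middle of the mat: rim at about (325,230) in the crop, mat from (165,215) to (500,430). The spindle is bare.

Request:
drive_tool:
  rows:
    - [0,0,0,0.002,0,0.01,0.2]
    - [0,0,0,0,0,0.01,0.2]
    - [0,0,0,0,0,0.006,0.2]
    - [0,0,0,0,0,0.004,0.2]
    - [0,0,0,0,0,0,0.2]
    - [0,0,0,0,0,0,0.2]
    - [0,0,0,0,0,0,0.2]

```text
time: 19.72
tool_pos: [0.4858, 0.3519, 0.0315]
tcp_rot: [-3.018, -0.872, -0.001]
wrist_force: [0.5, 0.2, -5.7]
width: 0.498
grip_force: 102.7
```

```bash
python3 g.py .484 .35 .018
```

```text
t 19.72 q6 1.594 yaz -57.76 tilt -1.0000 pos [0.4858 0.3519 0.0315] tool shift [-0.0025  0.0007  0.0135] w 0.498 grip 102.7 F [ 0.5  0.2 -5.7]
```

Request:
drive_tool:
  rows:
    - [0,0,0,0,0,0.003,0.2]
    - [0,0,0,0,0,0.003,0.2]
    - [0,0,0,0,0,0.002,0.2]
    - [0,0,0,0,0,0.0015,0.2]
    - [0,0,0,0,0,0.001,0.2]
    - [0,0,0,0,0,0.001,0.2]
    - [0,0,0,0,0,0,0.2]
    - [0,0,0,0,0,0,0.2]

```text
time: 20.38
tool_pos: [0.4854, 0.3516, 0.0195]
tcp_rot: [3.018, 0.872, -0.0]
wrist_force: [-0.1, 0.8, -6.0]
width: 0.496
grip_force: 102.7
```

Request:
drive_tool:
  rows:
    - [0,0,0,0,0,0.0005,0.2]
    - [0,0,0,0,0,0.0005,0.2]
    - [0,0,0,0,0,0.0005,0.2]
    - [0,0,0,0,0,0,0.2]
    - [0,0,0,0,0,0,0.2]

```text
time: 20.8
tool_pos: [0.4856, 0.3517, 0.0182]
tcp_rot: [-3.018, -0.872, -0.0]
wrist_force: [-0.5, 0.1, -3.2]
width: 0.497
grip_force: 102.8
```

Request:
drive_tool:
  rows:
    - [0,0,0,0,0,0.0004,0.2]
    - [0,0,0,0,0,0,0.2]
    - [0,0,0,0,0,0,0.2]
  force: 30

```text
time: 21.05
tool_pos: [0.4856, 0.3517, 0.0182]
tcp_rot: [-3.018, -0.872, -0.0]
wrist_force: [-2.1, -0.8, 0.1]
width: 0.496
grip_force: 103.3
```

Request:
drive_tool:
  rows:
    - [0,0,0,0,0,0,0.54]
    - [0,0,0,0,0,0,0.6]
    - [0,0,0,0,0,0,0.66]
    - [0,0,0,0,0,0,0.7]
    - [0,0,0,0,0,0,0.7]
    - [0,0,0,0,0,0,0.7]

```text
time: 21.55
tool_pos: [0.4857, 0.3518, 0.0179]
tcp_rot: [-3.018, -0.872, -0.001]
wrist_force: [0.2, 0.7, 0.4]
width: 0.7
grip_force: 0.0
```

```bash
python3 g.py .484 .35 .018
```

```text
t 21.55 q6 1.593 yaz -57.76 tilt -1.0000 pos [0.4857 0.3518 0.0179] tool shift [-0.0024  0.0006 -0.0001] w 0.700 grip 0.0 F [0.2 0.7 0.4]
```

Request:
drive_tool:
  rows:
    - [0,0,0,0,0,-0.003,0.7]
    - [0,0,0,0,0,-0.008,0.7]
    - [0,0,0,0,0,-0.015,0.7]
    - [0,0,0,0,0,-0.02,0.7]
    - [0,0,0,0,0,-0.04,0.7]
    - [0,0,0,0,0,-0.04,0.7]
    - [0,0,0,0,0,-0.04,0.7]
    - [0,0,0,0,0,-0.04,0.7]

```text
time: 22.22
tool_pos: [0.4851, 0.3514, 0.2263]
tcp_rot: [-3.018, -0.872, -0.001]
wrist_force: [1.4, 0.9, -1.0]
width: 0.701
grip_force: 0.0
```

Request:
drive_tool:
  rows:
    - [0,0,0,0.02,-0.02,-0.02,0.7]
    - [0,0,0,0.025,-0.025,0,0.7]
    - [0,0,0,0.025,-0.025,0,0.7]
    - [0,0,0,0.025,-0.025,0,0.7]
    - [0,0,0,0.01,-0.01,0,0.7]
    - [0,0,0,0,0,0,0.7]
    - [0,0,0,0,0,0,0.7]
    - [0,0,0,0,0,0,0.7]

```text
time: 22.88
tool_pos: [0.518, 0.4956, 0.2438]
tcp_rot: [3.017, 0.872, -0.001]
wrist_force: [1.0, -0.9, -0.5]
width: 0.697
grip_force: 0.0
```

Run:
```python
from h import *
p=read_camera("side");q=read_camera("top")
cv2.imwrite("pics/fin.png",np.hstack([cv2.resize(q["color"][100:380,60:500],(440,280)),cv2.resize(p["color"][130:410,120:440],(360,280))])[:,:,::-1])
for n in("wheel","mat","stones"):
  for c,k in(("top",q),("side",p)):
    for r in masks_of(k,n)[:1]:
      b=r["bbox"];u,v=(b[0]+b[2])/2,(b[1]+b[3])/2
      print(n,c,r["score"],b,atz(k,u,v,.02).round(4))
```

```text
wheel top 0.83 [111.3, 245.0, 167.9, 302.7] [0.4857 0.358  0.02  ]
wheel side 0.98 [226.4, 181.9, 267.9, 211.3] [0.4855 0.3521 0.02  ]
mat top 0.64 [97.4, 231.7, 196.9, 323.0] [0.4766 0.339  0.02  ]
mat side 0.59 [212.2, 183.0, 279.8, 229.9] [0.4669 0.3004 0.02  ]
stones top 0.96 [125.6, 151.9, 193.0, 202.9] [0.7334 0.3195 0.02  ]
```

View pics/fin.png

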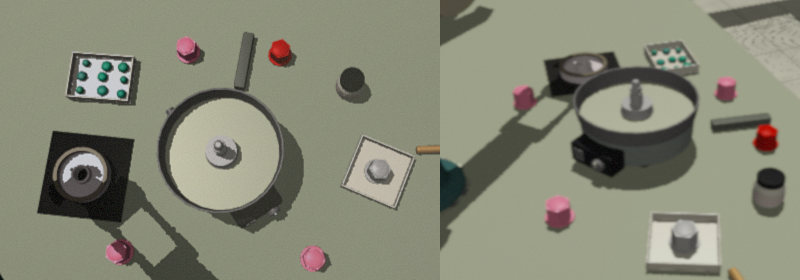

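The final picture shows the wheel flat on the mat with its rim up, at (82,174), about 8 mm from the mat's centre. The nut stands in the dish at (378,170), the bystanders are where they were, and the arm is clear.

```bash
python3 -c "
from workcell import workorder;print(workorder.finish_job())"
```

```text
the job is handed in; nothing more can be done
None
```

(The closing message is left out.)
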